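Lay out a faucet kit around the two faucet bodies

ROBOT

A 6-joint arm with a two-finger parallel gripper is mounted at the origin on the work surface. World frame = base frame: x ahead of the robot, y to its left, z up, the work surface at z = 0. Lengths are in m, angles in degrees, forces in N, time in s.
With the tool pointing down it reaches from about 0.4 to 0.825 m from the base axis. Payload 7 kg.
Tool frame: the origin (TCP) lies at the very end of the fingers, on their centre line; the grasp point (between the pads) lies 19 mm behind it; z points along the fingers, y is the line along which they close (so a half turn about z gives the same grasp; the last joint's range is limited). The gripper opens to 88 mm and grips with 3 to 60 N. Pads are 19 mm wide; open, the fingers measure 130 mm over their backs; the gripper's body (78 mm by 193 mm) begins 47 mm behind the grasp point.
Start: joints at [79.704, 20.546, 0.682, 0, -70.136, -16.507], TCP at [0.304, 0.602, 0.227] pointing down, gripper open.
Joint ranges: [-176.03, 176.03], [-82.01, 121.73], [-58.28, 71.71], [-173.87, 95.51], [-174.79, -0.11], [-173.66, 173.66]. Speed limits (degrees/s): [136.94, 136.94, 172.46, 180, 180, 180].

INTERFACE

Orientations are given as [roll, pitch, yaw] about the fixed x, y, z axes, in that order (R = Rz(yaw) Ry(pitch) Rx(roll)).
In Python, from plant import get_obs, snapshot, camera_params, close_job, boxes_of, cut_out, landmark_of gives the robot as it stands.
- The arm moves only by the shell command python3 -m inch 'ROWS' [OPENING]. ROWS is text: rows parted by semicolons, each of 6 numbers parted by spaces: the shift along the tool's x, y, z in units of 30 cm (1.0 is 30 cm), then the turn, a rotation vector about the tool's x, y, z in units of pi rad (1.0 is pi rad). A call has 1 to 10 rows; each row is the pose to reach, as a shift and turn from the pose commanded when the call began, along the tool's axes at that moment, turning the shorter way round; what a row does not reach only later rows make up. A row lasts 1/12 s, in which the tool goes at most 41.7 mm and 7.16 degrees, less where a joint would pass 70% of its speed; a pose out of reach is approached as far as the arm can. A call with a number of a shift or a turn outside -1 to 1 is refused whole. A call with a gripper value outside its range is refused whole. OPENING is the closure, from -1 (fully open) to 1 (shut), set as the call begins (- or left out, the last holds). The fingers move at their own pace and stop on an object; the grip force is fixed at half the most. Time passes only in rows, so rows that repeat a pose let the fingers close. It gives the time, the measured TCP pose, the force, the opening and the grip force at its end, in the units of the state.
- get_obs(): the state, without advancing time (a new reading comes with each control period).
- snapshot(name): name is "scene" or "top" or "wrist"; returns the picture (400x640x3 uint8, red, green, blue); there is no depth.
- camera_params(name): a dict with "mtx" (3x3 intrinsics, pixels), "rvec" (rotation vector, rad) and "tvec" (3), from world to camera coordinates, as OpenCV has them. Camera axes: x right, y down, z forward; pixel columns grow to the right and rows downward; lengths in m; the calibration is good to about 2 mm. A picture is of the moment at which its call begins: read the wrist's pose just before it. camera_params takes no time and is no camera call; for the wrist camera it gives the pose at the moment of the call.
- close_job(): hands the job in; it is judged then, once.
Trained networks look in the newest picture that a camera, given by its name, has taken for a name from the list of things; names that differ only in an ending like _2 or _b are one class to them, and where a whole thing is asked for, a point or a joint stands for the part that bears it (a point fixed in the world has none). Each returns a list of dicts, best first, with "p" (0 to 1); they miss things now and then, are a little off and sometimes report something else, mostly with a low value. They report only what shows in the picture. A call takes as long as a camera call. They do not tell look-alikes from the thing itself.
- boxes_of(camera, thing): "rect" ([left, top, width, height] in pixels, round what is visible of it).
- cut_out(camera, thing): "pixels" (400x640 bool, what is visible of it) and "rect" ([left, top, width, height] in pixels, round what is visible of it).
- landmark_of(camera, thing): "uv" ([column, row] in pixels: a listed point, or the origin of a listed thing).
The state is a dict: "clock": time; "joint_pos": joint angles; "qvel": joint speeds; "tau": joint torques, N m; "tool_pos": TCP position; "orientation": TCP orientation; "force": force on the tool from outside, world axes, zero at the start; "moment": the same for the moment, N m; "opening": finger opening in m; "gripper_force": force on a finger pad.
Only numpy, scipy, OpenCV 4.12 (cv2) and the standard library are available. Lean on these libraries where they do the work, as an engineer would, in place of code of your own. Each camera call takes 0.05 s, during which the arm holds its last target. There are 200 camera calls.

TASK

Lay out the faucet kit for the next assembler: set the round flange in the middle of the pad between the two faucet bodies and stand the cartridge upright in the middle on top of the flange; lay the hexagon nut flat in the middle of the pad behind the tall faucet body, and the lever handle lengthwise in the middle of the oblong pad in front of the squat one (in front means nearer the robot). Do not shift or knock over the two faucet bodies, and leave everything released and at rest.

Things in the scene. Friction and masses are not known exactly. Their poses are not given: they have to be found in the camera images.
- flange: loose chrome wall flange, a solid round disc lying flat: rim 62 mm in diameter and 10 mm high, with a raised flat middle about 44 mm in diameter whose top is 16 mm above the underside. Origin: centre of the underside; z up. Starts on the bench, left or right of the faucets. 0.08 to 0.17 kg.
- cartridge: loose white plastic valve cartridge standing upright: round body 34 mm in diameter and 30 mm high, then a 20 mm neck and a thin 10 mm brass stem, 45 mm high overall. Origin: centre of the underside; z up. Starts on the bench, left or right of the faucets. 0.05 kg.
- nut: loose brass hexagon nut lying flat, 36 mm across the flats, 42 mm across the corners, 18 mm high, with an open hole about 20 mm wide. Origin: centre of the underside; z up; its x axis is square to one of the flats (flats every 60 degrees). Starts on the bench, left or right of the faucets. 0.06 to 0.11 kg.
- lever: loose chrome lever handle lying flat: straight bar 100 mm long (along its y axis), 14 mm wide (x) and 14 mm high, with a round hub 28 mm in diameter and 24 mm high centred 36 mm towards +y from the middle. Origin: underside, middle of the bar's length; z up; the centre of mass lies about 15 mm towards +y. Starts on the bench, left or right of the faucets. 0.10 to 0.20 kg.
- tall_faucet: the tall slim chrome faucet body, standing loose on the bench among the three pads: 85 mm high, column 38 mm in diameter on a 48 mm foot, with a side outlet that reaches 54 mm from the axis towards the robot (body -x) at 45 mm height. Origin: centre of the underside. It is a landmark: it must stay where it stands. 0.55 kg. Stands about 120 mm left or right of pad_between.
- squat_faucet: the squat wide chrome faucet body, standing loose on the bench among the three pads: 50 mm high, 54 mm in diameter on a 64 mm foot, with a side outlet that reaches 54 mm from the axis away from the robot (body +x) at 26 mm height. Origin: centre of the underside. It is a landmark: it must stay where it stands. 0.55 kg. Stands about 120 mm on the other side of pad_between.
- pad_between: fixed round dark rubber pad, 90 mm in diameter, 4 mm thick, on the bench between the two faucet bodies. Origin: centre of its underside, at bench height.
- pad_behind: fixed round dark rubber pad, 70 mm in diameter, 4 mm thick, about 95 mm behind the tall faucet body. Directions are as seen from the robot: behind = farther from the robot (+x), in front = nearer to it (-x). Origin: centre of its underside, at bench height.
- pad_front: fixed oblong dark rubber pad, 130 mm long (its y axis) by 50 mm wide (x), 4 mm thick, about 95 mm in front of the squat faucet body. Directions are as seen from the robot: behind = farther from the robot (+x), in front = nearer to it (-x). Origin: centre of its underside, at bench height.
Mind the look-alikes: they are no part of the job. What is meant by the nut is not black, and is the larger of those in its own colour.

How it is judged:
By the outcome, as a careful person would: the job done as asked, in the order asked, and still so for the second after the job is handed in, with the robot touching nothing.
It also fails if it takes over 112 s, if anything falls off the work surface, if the arm or the gripper's body presses on something with over 40 N, if the wrist force passes 120 N, or if a joint passes its speed limit or range.

## Working session

There is one attempt and no reset: what is moved stays moved. The work goes in short steps, Python scripts to look and compute and a shell command to move; the robot and the scene stay as the last step left them, time stands still between calls to the robot, and variables do not carry over. Pictures are saved under pics/ and viewed, at most 14 in all, crops included, and the job is handed in when it is done.

```bash
mkdir -p pics; ls; cat > h.py <<'E'
import numpy as np, cv2
from plant import *
def ray(cam,uv,z):
    c=camera_params(cam);K=np.array(c["mtx"],float);R=cv2.Rodrigues(np.array(c["rvec"],float))[0];t=np.array(c["tvec"],float).ravel()
    d=R.T@np.linalg.inv(K)@np.array([uv[0],uv[1],1.]);o=-R.T@t
    return o+d*(z-o[2])/d[2]
def save(cam,name):
    im=snapshot(cam);cv2.imwrite("pics/"+name,im[:,:,::-1]);return im
E
python3 - <<'E'
from h import *
for c in("top","scene"):
    save(c,c+"1.png")
print(get_obs())
for t in "flange cartridge nut lever tall_faucet squat_faucet pad_between pad_behind pad_front".split():
    for c in("top",):
        print(t,[(round(d["p"],2),np.round(d["uv"]).tolist(),np.round(ray(c,d["uv"],0),3)[:2].tolist()) for d in landmark_of(c,t)[:5]], [(round(d["p"],2),np.round(d["rect"]).tolist()) for d in boxes_of(c,t)[:5]])
E
```

```text
pics
{'clock': 0.1, 'joint_pos': array([ 7.97028340e+01,  2.05867034e+01,  6.38423199e-01, -1.71261565e-02,
       -7.01360277e+01, -1.65064828e+01]), 'qvel': array([ 0.03858485, -0.21036875,  0.09456184,  0.07304612,  0.03211712,
        0.01654155]), 'tau': array([-1.36026883e-03, -5.84165347e+01,  2.93748826e+01,  7.01532885e+00,
        1.01840752e-02, -5.22962887e-05]), 'tool_pos': array([0.30421439, 0.60206337, 0.22572083]), 'orientation': array([ 1.79914592e+02, -8.51896122e-03, -2.68094736e+01]), 'force': array([-0.37219704,  0.34819716, -0.18117112]), 'moment': array([-0.00384825, -0.03266725, -0.02082984]), 'gripper_force': 0.0, 'opening': 0.08770996112576687}
flange [(0.76, [459.0, 239.0], [0.436, -0.366])] [(0.64, [448.0, 229.0, 23.0, 25.0])]
cartridge [(0.58, [441.0, 179.0], [0.597, -0.326]), (0.53, [368.0, 199.0], [0.54, -0.127]), (0.31, [182.0, 232.0], [0.44, 0.363])] [(0.66, [435.0, 170.0, 10.0, 15.0])]
nut [(0.62, [196.0, 206.0], [0.512, 0.331]), (0.62, [169.0, 263.0], [0.36, 0.39]), (0.59, [183.0, 232.0], [0.44, 0.36])] [(0.56, [159.0, 254.0, 17.0, 18.0])]
lever [(0.49, [201.0, 179.0], [0.587, 0.327])] [(0.68, [181.0, 176.0, 38.0, 8.0]), (0.17, [307.0, 176.0, 34.0, 34.0])]
tall_faucet [(0.76, [278.0, 187.0], [0.567, 0.116])] [(0.82, [268.0, 172.0, 21.0, 33.0]), (0.44, [353.0, 179.0, 30.0, 34.0])]
squat_faucet [(0.89, [367.0, 197.0], [0.544, -0.125]), (0.69, [441.0, 178.0], [0.602, -0.327])] [(0.75, [353.0, 180.0, 29.0, 31.0])]
pad_between [(0.62, [320.0, 195.0], [0.549, 0.001]), (0.52, [459.0, 239.0], [0.437, -0.364]), (0.32, [441.0, 178.0], [0.602, -0.328])] [(0.92, [303.0, 175.0, 37.0, 36.0])]
pad_behind [(0.72, [279.0, 158.0], [0.651, 0.116])] [(0.58, [266.0, 146.0, 26.0, 19.0])]
pad_front [] [(0.57, [342.0, 223.0, 53.0, 21.0])]
```

View pics/top1.png

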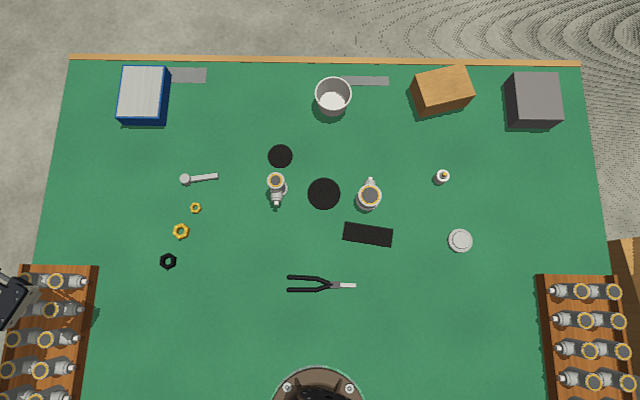

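View pics/scene1.png

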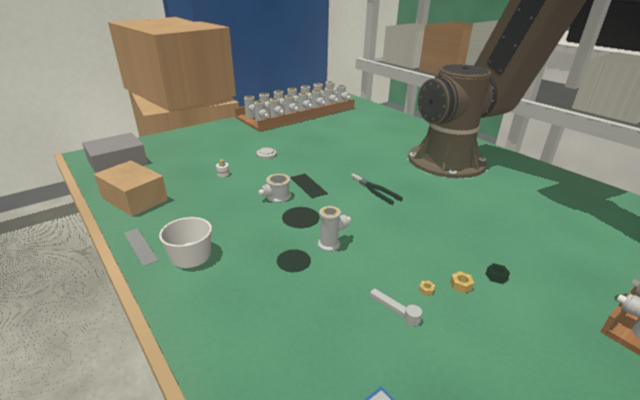

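Top view: flange (460,240) and cartridge (441,177) lie on the right; lever (199,178) with its hub at (185,179) on the left. Nut candidates: small brass (195,208), larger brass (181,231) and black (168,261). The one at (181,231) fits (not black, larger of the brass ones), which I'll confirm in a close wrist view. I move over the nuts first to look.

```bash
python3 -m inch '.843 .59 -.243 0 0 .351;.843 .59 -.243 0 0 .351;.843 .59 -.243 0 0 .351;.843 .59 -.243 0 0 .351;.843 .59 -.243 0 0 .351;.843 .59 -.243 0 0 .351;.843 .59 -.243 0 0 .351;.843 .59 -.243 0 0 .351;.843 .59 -.243 0 0 .351;.843 .59 -.243 0 0 .351' -1
python3 -m inch '0 0 0 0 0 0;0 0 0 0 0 0;0 0 0 0 0 0;0 0 0 0 0 0'
python3 - <<'E'
from h import *
save("wrist","w1.png");o=get_obs();print(o["tool_pos"],o["orientation"],o["joint_pos"])
for t in "nut lever tall_faucet".split():
    print(t,[(round(d["p"],2),np.round(d["uv"]).tolist(),np.round(ray("wrist",d["uv"],0),3)[:2].tolist()) for d in landmark_of("wrist",t)[:5]], [(round(d["p"],2),np.round(d["rect"]).tolist()) for d in cut_out("wrist",t)[:5]])
E
```

```text
clock: 1.83
tool_pos: [0.4511, 0.3291, 0.3004]
orientation: [-179.9, 0.1, -90.4]
force: [-0.5, 0.7, 0.0]
opening: 0.0879
gripper_force: 0.0
clock: 2.17
tool_pos: [0.4499, 0.3311, 0.299]
orientation: [180.0, -0.0, -89.8]
force: [0.4, 0.9, -0.8]
opening: 0.0875
gripper_force: 0.0
[0.44991394 0.33105615 0.2991158 ] [ 1.79979470e+02 -2.95827133e-02 -8.98476454e+01] [ 5.64280107e+01  7.31759916e+00 -7.47174449e+00 -6.73452099e-04
 -7.52466593e+01 -5.62754897e+01]
nut [(0.75, [371.0, 201.0], [0.366, 0.391]), (0.73, [289.0, 166.0], [0.5, 0.333]), (0.58, [326.0, 184.0], [0.44, 0.362]), (0.19, [232.0, 164.0], [0.59, 0.329])] [(0.84, [359.0, 193.0, 28.0, 24.0]), (0.76, [314.0, 174.0, 23.0, 24.0]), (0.48, [279.0, 159.0, 16.0, 18.0])]
lever [(0.56, [237.0, 162.0], [0.583, 0.327])] [(0.59, [221.0, 132.0, 26.0, 67.0])]
tall_faucet [(0.58, [238.0, 14.0], [0.566, 0.117])] [(0.8, [206.0, 2.0, 69.0, 29.0])]
```

View pics/w1.png

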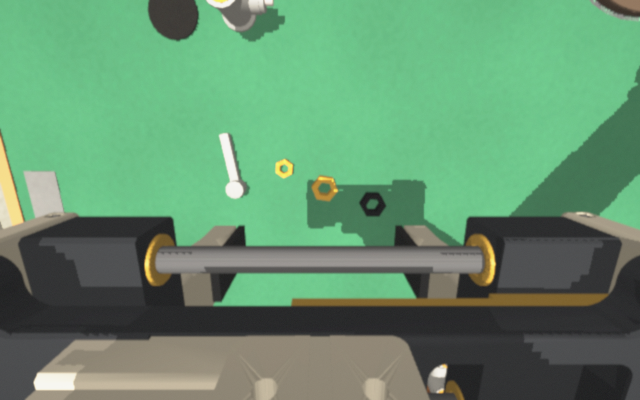

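The wrist view shows the small brass nut at (284,169), the larger brass one at (325,188) and the black one at (372,204). The lever's hub is at (235,189) and its end at (225,137). Next I look over the pads.

```bash
python3 -m inch '.9 -.333 -.333 0 0 0;.9 -.333 -.333 0 0 0;.9 -.333 -.333 0 0 0;.9 -.333 -.333 0 0 0;.9 -.333 -.333 0 0 0;.9 -.333 -.333 0 0 0;.9 -.333 -.333 0 0 0;.9 -.333 -.333 0 0 0;.9 -.333 -.333 0 0 0;.9 -.333 -.333 0 0 0'
python3 -m inch '0 0 0 0 0 0;0 0 0 0 0 0;0 0 0 0 0 0'
cat >> h.py <<'E'
def seg(cam,t,z,n=3):
    for d in cut_out(cam,t)[:n]:
        m=d["pixels"].astype(np.uint8);cs=cv2.findContours(m,cv2.RETR_EXTERNAL,cv2.CHAIN_APPROX_NONE)[0];c=max(cs,key=cv2.contourArea).reshape(-1,2)
        P=np.array([ray(cam,p,z)[:2] for p in c],np.float32)
        (cx,cy),(w,h),a=cv2.minAreaRect(P); M=cv2.moments(P.reshape(-1,1,2))
        print(t,cam,round(d["p"],2),"px",c.mean(0).round().tolist(),"rectc",round(cx,4),round(cy,4),"wh",round(w,3),round(h,3),"ang",round(a,1),"centroid",round(M["m10"]/M["m00"],4),round(M["m01"]/M["m00"],4))
def lm(cam,t,z=0):
    print(t,cam,[(round(d["p"],2),np.round(d["uv"]).tolist(),np.round(ray(cam,d["uv"],z),4)[:2].tolist()) for d in landmark_of(cam,t)[:4]])
E
python3 - <<'E'
from h import *
save("wrist","w2.png");o=get_obs();print(o["tool_pos"],o["orientation"])
for c in("wrist","top"):
  snapshot(c)
  for t in "pad_between pad_behind pad_front".split(): seg(c,t,.004,2)
  for t in "tall_faucet squat_faucet".split(): lm(c,t)
seg("top","flange",.01)
seg("top","cartridge",.02)
E
```

```text
clock: 3.35
tool_pos: [0.5504, 0.0598, 0.3992]
orientation: [180.0, 0.0, -90.1]
force: [-0.6, 0.9, -0.6]
opening: 0.0873
gripper_force: 0.0
clock: 3.6
tool_pos: [0.5499, 0.0615, 0.399]
orientation: [180.0, -0.0, -89.9]
force: [-1.0, -0.2, 0.6]
opening: 0.0873
gripper_force: 0.0
[0.54999026 0.06144004 0.39908482] [ 1.79976689e+02 -6.12647760e-03 -8.98882445e+01]
pad_between wrist 0.81 px [318.0, 122.0] rectc 0.5529 -0.0049 wh 0.086 0.088 ang 26.3 centroid 0.5528 -0.0047
pad_behind wrist 0.79 px [266.0, 186.0] rectc 0.6571 0.1163 wh 0.066 0.067 ang 16.4 centroid 0.6569 0.1163
pad_front wrist 0.65 px [380.0, 53.0] rectc 0.445 -0.1212 wh 0.13 0.052 ang 82.0 centroid 0.4452 -0.1213
tall_faucet wrist [(0.64, [311.0, 185.0], [0.5672, 0.1145])]
squat_faucet wrist []
pad_between top 0.79 px [323.0, 193.0] rectc 0.5529 -0.0069 wh 0.088 0.086 ang 1.1 centroid 0.5521 -0.0064
pad_front top 0.77 px [367.0, 234.0] rectc 0.4443 -0.123 wh 0.13 0.052 ang 81.5 centroid 0.4445 -0.1234
tall_faucet top [(0.63, [277.0, 188.0], [0.564, 0.1171])]
squat_faucet top [(0.95, [368.0, 200.0], [0.5367, -0.1278])]
flange top 0.85 px [459.0, 240.0] rectc 0.432 -0.3612 wh 0.061 0.061 ang 43.5 centroid 0.4323 -0.361
```

View pics/w2.png

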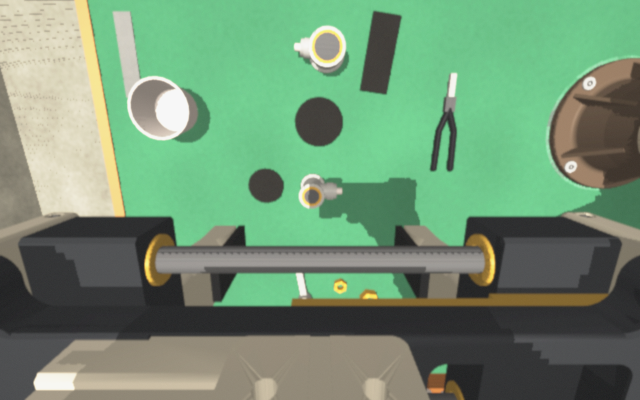

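The wrist view shows the between-pad at (318,122), behind-pad at (266,186) and oblong pad at (380,53), tilted about 8°. The faucets are at (325,48) and (312,190). The top view agrees to within 2 mm. Now to the flange.

```bash
python3 -m inch '.933 .1 0 0 0 0;.933 .1 0 0 0 0;.933 .1 0 0 0 0;.933 .1 0 0 0 0;.933 .1 0 0 0 0;.933 .1 0 0 0 0;.933 .1 0 0 0 0;.933 .1 0 0 0 0' 
python3 -m inch '.467 .233 .6 0 0 0;.467 .233 .6 0 0 0;.467 .233 .6 0 0 0;.467 .233 .6 0 0 0;.467 .233 .6 0 0 0;.467 .233 .6 0 0 0;.467 .233 .6 0 0 0;.467 .233 .6 0 0 0;.467 .233 .6 0 0 0;.467 .233 .6 0 0 0'
python3 - <<'E'
from h import *
save("wrist","w3.png");o=get_obs();print(o["tool_pos"],o["orientation"])
seg("wrist","flange",.01);lm("wrist","flange");lm("wrist","cartridge");seg("wrist","cartridge",.03)
snapshot("top");lm("top","cartridge")
E
```

```text
clock: 5.02
tool_pos: [0.5193, -0.2241, 0.399]
orientation: [179.9, -0.1, -90.2]
force: [-0.2, 0.6, -0.4]
opening: 0.0874
gripper_force: 0.0
clock: 5.85
tool_pos: [0.4517, -0.3594, 0.2209]
orientation: [-179.9, -0.1, -89.9]
force: [0.8, 1.3, 0.9]
opening: 0.0876
gripper_force: 0.0
[ 0.45177531 -0.35923765  0.22091052] [-1.79859793e+02 -6.43952856e-02 -8.99125602e+01]
flange wrist 0.9 px [335.0, 173.0] rectc 0.4321 -0.3612 wh 0.061 0.06 ang 0.1 centroid 0.4322 -0.3612
flange wrist [(0.87, [336.0, 171.0], [0.4308, -0.3623])]
cartridge wrist [(0.92, [211.0, 203.0], [0.6004, -0.3181])]
cartridge wrist 0.78 px [206.0, 206.0] rectc 0.595 -0.323 wh 0.045 0.033 ang 43.0 centroid 0.5947 -0.3226
cartridge top []
```

View pics/w3.png

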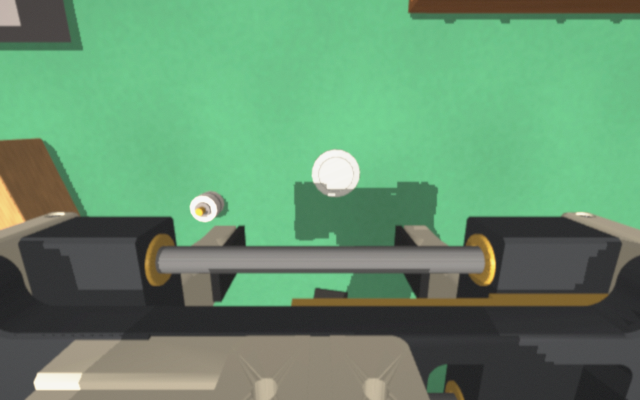

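The flange is at (335,173), or (0.432, -0.361), and the cartridge at (206,206). I descend and grip the rim.

```bash
python3 -m inch '.007 .066 .5 0 0 0;.007 .066 .5 0 0 0;.007 .066 .5 0 0 0;.007 .066 .5 0 0 0;.007 .066 .6 0 0 0;.007 .066 .66 0 0 0;.007 .066 .7 0 0 0;.007 .066 .725 0 0 0;.007 .066 .725 0 0 0;.007 .066 .725 0 0 0' 
python3 -m inch '0 0 0 0 0 0;0 0 0 0 0 0;0 0 0 0 0 0;0 0 0 0 0 0;0 0 0 0 0 0;0 0 0 0 0 0;0 0 0 0 0 0' 1
```

```text
clock: 7.03
tool_pos: [0.4311, -0.3618, 0.002]
orientation: [-180.0, -0.0, -90.0]
force: [-1.0, -0.3, 0.3]
opening: 0.088
gripper_force: 0.0
clock: 7.62
tool_pos: [0.4309, -0.3618, 0.0021]
orientation: [-180.0, -0.0, -90.0]
force: [-0.8, 0.2, 3.1]
opening: 0.0601
gripper_force: 30.0
```

```bash
python3 -m inch '0 0 -.2 0 0 0;0 0 -.4 0 0 0;0 0 -.4 0 0 0;0 0 -.4 0 0 0;-.9 -.407 -.4 0 0 0;-.9 -.407 -.4 0 0 0;-.9 -.407 -.4 0 0 0;-.9 -.407 -.4 0 0 0;-.9 -.407 -.4 0 0 0;-.9 -.407 -.4 0 0 0' 
python3 -m inch '-.2 0 0 0 0 0;-.287 0 0 0 0 0;-.287 0 0 0 0 0;-.287 0 0 0 0 0;-.287 0 0 0 0 0;-.287 0 0 0 0 0;-.287 0 0 0 0 0'
python3 - <<'E'
from h import *
save("wrist","w4.png");o=get_obs();print(o["tool_pos"],o["orientation"],o["opening"],o["gripper_force"])
seg("wrist","flange",.12+.008);seg("wrist","pad_between",.004)
E
```

```text
clock: 8.45
tool_pos: [0.5337, -0.1319, 0.1218]
orientation: [180.0, 0.0, -90.0]
force: [1.0, -1.0, -1.0]
opening: 0.0606
gripper_force: 30.0
clock: 9.03
tool_pos: [0.5334, -0.049, 0.1217]
orientation: [180.0, -0.0, -90.1]
force: [-0.1, -0.2, -1.5]
opening: 0.0604
gripper_force: 30.0
[ 0.533406   -0.04903997  0.12174933] [ 1.79983659e+02 -4.45571860e-03 -9.00972746e+01] 0.06059290638851987 29.999757307232358
flange wrist 0.75 px [320.0, 223.0] rectc 0.5345 -0.0643 wh 0.061 0.034 ang 0.9 centroid 0.5343 -0.0618
pad_between wrist 0.78 px [275.0, 207.0] rectc 0.5796 -0.0333 wh 0.051 0.013 ang 49.8 centroid 0.5813 -0.0315
```

```bash
python3 -m inch '-.143 -.065 0 0 0 0;-.143 -.065 0 0 0 0;-.143 -.065 .1 0 0 0;-.143 -.065 .2 0 0 0;-.143 -.065 .3 0 0 0;-.143 -.065 .35 0 0 0;-.143 -.065 .37 0 0 0;-.143 -.065 .384 0 0 0;-.143 -.065 .384 0 0 0;-.143 -.065 .384 0 0 0'
```

```text
clock: 10.02
tool_pos: [0.5541, -0.0049, 0.0076]
orientation: [-179.9, 0.0, -90.0]
force: [0.3, -0.5, -1.0]
opening: 0.0599
gripper_force: 30.0
```

```bash
python3 -m inch '.003 .003 .004 0 0 0;.003 .003 .004 0 0 0;.003 .003 .004 0 0 0'
python3 -m inch '0 0 0 0 0 0;0 0 0 0 0 0;0 0 0 0 0 0;0 0 0 0 0 0;0 0 -.1 0 0 0;0 0 -.3 0 0 0;0 0 -.6 0 0 0;0 0 -.6 0 0 0;0 0 -.6 0 0 0;0 0 -.6 0 0 0' -1
python3 -m inch '-.2 0 0 0 0 0;-.2 0 0 0 0 0;-.2 0 0 0 0 0;-.2 0 0 0 0 0'
python3 - <<'E'
from h import *
o=get_obs();print(o["tool_pos"]);snapshot("wrist");snapshot("top")
for c in("wrist","top"): seg(c,"flange",.01);seg(c,"pad_between",.004);lm(c,"cartridge");lm(c,"flange")
E
```

```text
clock: 10.27
tool_pos: [0.5526, -0.0057, 0.0061]
orientation: [-179.9, 0.0, -90.0]
force: [0.6, 0.7, 0.1]
opening: 0.0605
gripper_force: 30.0
clock: 11.1
tool_pos: [0.5555, -0.0052, 0.1923]
orientation: [-179.4, 0.1, -89.9]
force: [1.2, 0.2, 0.5]
opening: 0.0875
gripper_force: 0.0
clock: 11.43
tool_pos: [0.552, 0.0551, 0.1853]
orientation: [180.0, -0.0, -89.9]
force: [-0.1, -0.2, -0.6]
opening: 0.0881
gripper_force: 0.0
[0.55200635 0.05506624 0.18533304]
flange wrist 0.9 px [319.0, 127.0] rectc 0.5529 -0.0068 wh 0.061 0.062 ang 32.8 centroid 0.5529 -0.0066
pad_between wrist 0.61 px [319.0, 126.0] rectc 0.5526 -0.0065 wh 0.088 0.088 ang 25.1 centroid 0.5526 -0.0065
cartridge wrist []
flange wrist [(0.73, [321.0, 126.0], [0.551, -0.0087])]
flange top 0.58 px [324.0, 192.0] rectc 0.5554 -0.0094 wh 0.063 0.059 ang 1.1 centroid 0.5549 -0.0085
pad_between top 0.76 px [327.0, 193.0] rectc 0.5509 -0.0158 wh 0.089 0.069 ang 3.6 centroid 0.542 -0.0197
cartridge top [(0.66, [441.0, 181.0], [0.594, -0.3263]), (0.53, [365.0, 199.0], [0.539, -0.1198])]
flange top [(0.55, [324.0, 195.0], [0.5472, -0.0097]), (0.29, [367.0, 199.0], [0.5385, -0.1249])]
```

The flange sits within a millimetre of the pad centre. Now the cartridge.

```bash
python3 -m inch '1 -.16 -.05 0 0 0;1 -.16 -.05 0 0 0;1 -.16 -.05 0 0 0;1 -.16 -.05 0 0 0;1 -.16 -.05 0 0 0;1 -.16 -.05 0 0 0;1 -.16 -.05 0 0 0;1 -.16 -.05 0 0 0;1 -.16 -.05 0 0 0'
python3 -m inch '.1 0 0 0 0 0;.1 0 0 0 0 0;.1 0 0 0 0 0;.1 0 0 0 0 0'
python3 - <<'E'
from h import *
o=get_obs();print(o["tool_pos"],o["orientation"]);save("wrist","w5.png")
lm("wrist","cartridge");
d=cut_out("wrist","cartridge")
for k in d[:2]: print(k["p"],k["rect"])
r=boxes_of("wrist","cartridge")[0]["rect"];print(r)
E
```

```text
clock: 12.68
tool_pos: [0.6001, -0.2494, 0.1998]
orientation: [180.0, -0.0, -90.2]
force: [-0.2, 0.5, -0.7]
opening: 0.0877
gripper_force: 0.0
clock: 13.02
tool_pos: [0.6001, -0.2752, 0.2003]
orientation: [180.0, 0.0, -90.0]
force: [0.3, 0.7, -0.9]
opening: 0.0874
gripper_force: 0.0
[ 0.60013957 -0.27518361  0.20028935] [ 1.79985709e+02  1.59309156e-02 -8.99940900e+01]
cartridge wrist [(0.87, [320.0, 145.0], [0.6012, -0.3141])]
0.59 [303.6, 128.5, 28.6, 28.9]
[304.9, 129.4, 29.5, 26.5]
```

View pics/w5.png

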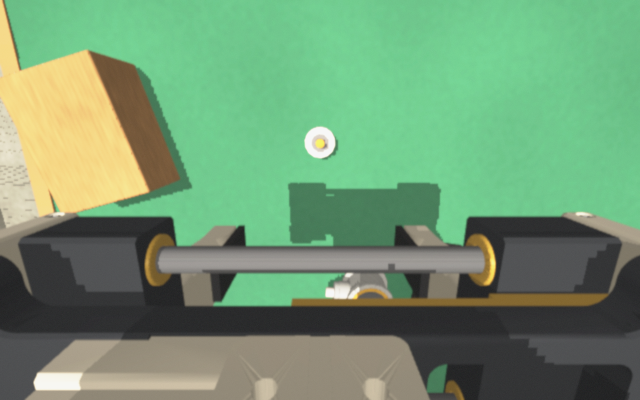

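The cartridge's ring is centred at (320,142) with the stem at (320,143). I measure it by thresholding the white.

```bash
python3 - <<'E'
from h import *
im=cv2.imread("pics/w5.png")[115:170,295:350]
m=(im.min(2)>150).astype(np.uint8)
c=max(cv2.findContours(m,0,1)[0],key=cv2.contourArea)
(x,y),r=cv2.minEnclosingCircle(c);x+=295;y+=115;print(x,y,r,[ray("wrist",(x,y),z).round(4) for z in(.015,.03)],ray("wrist",(320,143.5),.045).round(4))
c=camera_params("wrist");print(-cv2.Rodrigues(c["rvec"])[0].T@np.ravel(c["tvec"]))
E
```

```text
319.46508026123047 141.84920692443848 16.22366714477539 [array([ 0.6014, -0.3186,  0.015 ]), array([ 0.6014, -0.3196,  0.03  ])] [ 0.6008 -0.3188  0.045 ]
[ 0.60113639 -0.3411433   0.35857381]
```

```bash
python3 -m inch '.148 -.003 .1 0 0 0;.148 -.003 .2 0 0 0;.148 -.003 .3 0 0 0;.148 -.003 .4 0 0 0;.148 -.003 .5 0 0 0;.148 -.003 .6 0 0 0;.148 -.003 .645 0 0 0;.148 -.003 .645 0 0 0;.148 -.003 .645 0 0 0;.148 -.003 .645 0 0 0' 
python3 -m inch '0 0 0 0 0 0;0 0 0 0 0 0;0 0 0 0 0 0;0 0 0 0 0 0;0 0 0 0 0 0;0 0 0 0 0 0;0 0 0 0 0 0;0 0 0 0 0 0' 1
```

```text
clock: 14.05
tool_pos: [0.6024, -0.3202, 0.0085]
orientation: [-179.9, -0.0, -89.9]
force: [0.8, -0.6, 0.0]
opening: 0.0874
gripper_force: 0.0
clock: 14.72
tool_pos: [0.6012, -0.3202, 0.007]
orientation: [-180.0, -0.0, -90.0]
force: [-0.3, 0.7, 0.1]
opening: 0.0398
gripper_force: 0.0
```

```bash
python3 -m inch '0 0 0 0 0 0;0 0 0 0 0 0;0 0 0 0 0 0;0 0 -.2 0 0 0;0 0 -.4 0 0 0;0 0 -.5 0 0 0;-.2 0 -.5 0 0 0;-.4 .06 -.5 0 0 0;-.6 .1 -.5 0 0 0;-.6 .1 -.5 0 0 0' 1
python3 -m inch '-.2 .03 0 0 0 0;-.4 .062 0 0 0 0;-.443 .062 0 0 0 0;-.443 .062 0 0 0 0;-.443 .062 0 0 0 0;-.443 .062 0 0 0 0;-.443 .062 0 0 0 0;-.443 .062 0 0 0 0'
```

```text
clock: 15.55
tool_pos: [0.5747, -0.1584, 0.1566]
orientation: [-179.9, 0.0, -90.0]
force: [0.8, 0.8, -0.4]
opening: 0.0333
gripper_force: 30.0
clock: 16.22
tool_pos: [0.5566, -0.0278, 0.1559]
orientation: [180.0, -0.0, -90.1]
force: [-0.1, -0.6, -0.0]
opening: 0.0336
gripper_force: 30.0
```

```bash
python3 -m inch '-.069 .013 .2 0 0 0;-.069 .013 .3 0 0 0;-.069 .013 .3 0 0 0;-.069 .013 .3 0 0 0;-.069 .013 .3 0 0 0'
python3 - <<'E'
from h import *
o=get_obs();print(o["tool_pos"],o["orientation"]);save("wrist","w6.png");z=o["tool_pos"][2]
seg("wrist","flange",.014);lm("wrist","cartridge",z-.007)
E
```

```text
clock: 16.63
tool_pos: [0.5532, -0.007, 0.0666]
orientation: [180.0, -0.1, -90.0]
force: [0.1, 0.2, -0.5]
opening: 0.0338
gripper_force: 30.0
[ 0.55322383 -0.00701113  0.06663072] [ 1.79957753e+02 -5.65210363e-02 -8.99926204e+01]
flange wrist 0.73 px [320.0, 203.0] rectc 0.5548 -0.0144 wh 0.061 0.045 ang 1.2 centroid 0.5546 -0.0157
cartridge wrist [(0.82, [319.0, 236.0], [0.5556, -0.0043])]
```

View pics/w6.png

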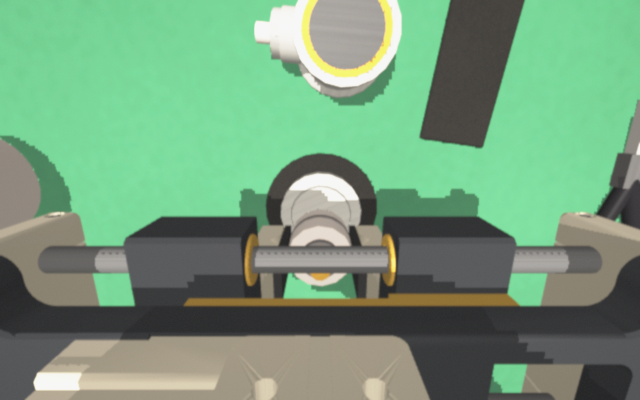

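The cartridge hangs at (320,250), in line with the flange at (320,203). I lower it and let go.

```bash
python3 -m inch '0 0 .05 0 0 0;0 0 .1 0 0 0;0 0 .12 0 0 0;0 0 .129 0 0 0;0 0 .129 0 0 0;0 0 .129 0 0 0;0 0 .129 0 0 0'

```

```text
clock: 17.37
tool_pos: [0.5533, -0.006, 0.0283]
orientation: [-179.9, 0.0, -90.0]
force: [-0.1, 0.4, -0.4]
opening: 0.0329
gripper_force: 30.0
```

```bash
python3 -m inch '.003 .001 .004 0 0 0;.003 .001 .004 0 0 0;.003 .001 .004 0 0 0;.003 .001 .004 0 0 0'
python3 -m inch '0 0 0 0 0 0;0 0 0 0 0 0;0 0 0 0 0 0;0 0 0 0 0 0;0 0 -.06 0 0 0;0 0 -.2 0 0 0;0 0 -.5 0 0 0;0 0 -.5 0 0 0;0 0 -.5 0 0 0;0 0 -.5 0 0 0' -1
python3 -m inch '-.2 0 0 0 0 0;-.2 0 0 0 0 0;-.2 0 0 0 0 0;-.2 0 0 0 0 0'
python3 - <<'E'
from h import *
o=get_obs();print(o["tool_pos"]);save("wrist","w7.png")
lm("wrist","cartridge",.02);seg("wrist","flange",.01)
E
```

```text
clock: 17.7
tool_pos: [0.553, -0.0069, 0.0268]
orientation: [-179.9, 0.0, -90.0]
force: [0.2, -0.6, 6.2]
opening: 0.0332
gripper_force: 30.0
clock: 18.53
tool_pos: [0.5544, -0.0065, 0.1801]
orientation: [-179.6, 0.1, -90.0]
force: [-0.1, -0.2, -0.6]
opening: 0.0869
gripper_force: 0.0
clock: 18.87
tool_pos: [0.5518, 0.0537, 0.1751]
orientation: [179.9, -0.0, -89.9]
force: [-0.1, 0.1, 0.2]
opening: 0.0878
gripper_force: 0.0
[0.55177167 0.05368777 0.17508207]
cartridge wrist [(0.58, [318.0, 129.0], [0.5544, -0.0071])]
flange wrist 0.74 px [319.0, 129.0] rectc 0.5533 -0.0062 wh 0.061 0.06 ang 45.2 centroid 0.5532 -0.0062
```

View pics/w7.png

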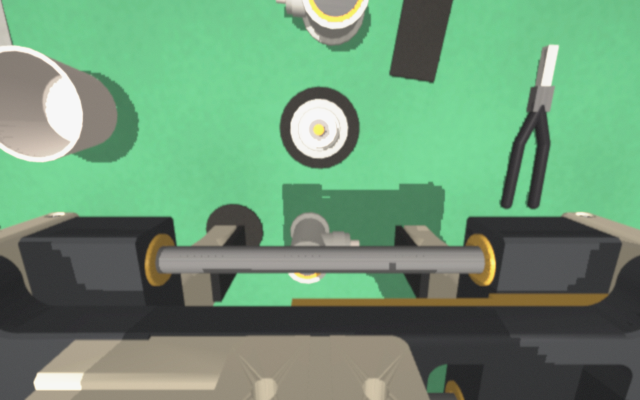

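The cartridge stands upright and concentric on the flange at (319,129). Now the nut.

```bash
python3 -m inch '-1 .3 0 0 0 0;-1 .3 0 0 0 0;-1 .3 0 0 0 0;-1 .3 0 0 0 0;-1 .3 0 0 0 0;-1 .3 0 0 0 0;-1 .3 0 0 0 0;-1 .3 0 0 0 0;-1 .3 0 0 0 0'
python3 -m inch '-.157 .05 0 0 0 0;-.157 .05 0 0 0 0;-.157 .05 0 0 0 0;-.157 .05 0 0 0 0;-.157 .05 0 0 0 0'
python3 - <<'E'
from h import *
o=get_obs();print(o["tool_pos"],o["orientation"]);im=save("wrist","w8.png")
lm("wrist","nut")
seg("wrist","nut",.018,4)
seg("wrist","lever",.014,4);lm("wrist","lever")
cv2.imwrite("pics/c8.png",cv2.resize(im[80:230,220:460,::-1],None,fx=3,fy=3,interpolation=cv2.INTER_CUBIC))
E
```

```text
clock: 19.77
tool_pos: [0.4615, 0.3563, 0.1756]
orientation: [-180.0, 0.0, -89.8]
force: [1.1, 0.6, 0.5]
opening: 0.0879
gripper_force: 0.0
clock: 20.18
tool_pos: [0.4476, 0.3988, 0.1759]
orientation: [180.0, -0.0, -90.0]
force: [-0.5, 0.1, 0.0]
opening: 0.0875
gripper_force: 0.0
[0.44755276 0.39876795 0.17588268] [ 1.79971691e+02 -4.05615257e-02 -9.00349548e+01]
nut wrist [(0.96, [268.0, 122.0], [0.5059, 0.3326]), (0.95, [389.0, 174.0], [0.3666, 0.3911]), (0.59, [326.0, 151.0], [0.4407, 0.3643])]
nut wrist 0.94 px [266.0, 125.0] rectc 0.5049 0.3357 wh 0.027 0.027 ang 44.9 centroid 0.5051 0.3353
nut wrist 0.64 px [392.0, 176.0] rectc 0.3673 0.3918 wh 0.04 0.04 ang 60.1 centroid 0.3673 0.3917
nut wrist 0.57 px [324.0, 153.0] rectc 0.444 0.3661 wh 0.038 0.038 ang 89.9 centroid 0.4435 0.366
lever wrist 0.57 px [190.0, 120.0] rectc 0.5843 0.3315 wh 0.036 0.1 ang 0.3 centroid 0.5866 0.3374
lever wrist [(0.95, [194.0, 119.0], [0.5891, 0.3292])]
```

View pics/c8.png

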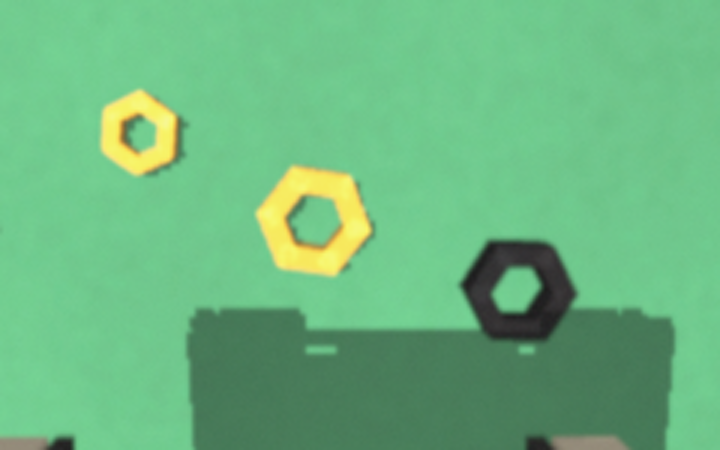

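Candidates in the crop (wrist px): small brass (267,124), larger brass (325,154), black (392,176). The larger brass at (325,154) is meant: not black and clearly bigger than the other brass one. I work out its orientation and centre, and the lever's too.

```bash
python3 - <<'E'
from h import *
im=cv2.imread("pics/w8.png").astype(int)
m=((im[:,:,2]-im[:,:,0]>60)&(im[:,:,2]>190)).astype(np.uint8);m[:130]=0;m[180:]=0;m[:,:300]=0;m[:,350:]=0
c=max(cv2.findContours(m,0,1)[0],key=cv2.contourArea).reshape(-1,2)
P=np.array([ray("wrist",p,.016)[:2] for p in c])
best=[]
for a in np.arange(0,60,1.):
    w=0;cc=[]
    for k in range(3):
        n=np.array([np.cos(np.radians(a+60*k)),np.sin(np.radians(a+60*k))]);s=P@n;w+=np.ptp(s);cc.append((n,(s.max()+s.min())/2))
    N=np.array([q[0] for q in cc]);b=np.array([q[1] for q in cc]);best.append((w/3,a,np.linalg.lstsq(N,b,rcond=None)[0].round(4)))
print(sorted(best,key=lambda t:t[0])[:4])
for d in cut_out("wrist","lever")[:1]:
    q=np.argwhere(d["pixels"])[:,::-1];pw=np.array([ray("wrist",p,.014)[:2] for p in q]);mu=pw.mean(0);u,s,v=np.linalg.svd(pw-mu,full_matrices=False);print("lever",mu,v[0],np.degrees(np.arctan2(v[0,1],v[0,0])))
E
```

```text
[(np.float64(0.03737014112291028), np.float64(22.0), array([0.4433, 0.3664])), (np.float64(0.037409956031584556), np.float64(21.0), array([0.4433, 0.3664])), (np.float64(0.03762154644329803), np.float64(23.0), array([0.4433, 0.3664])), (np.float64(0.03762957674556518), np.float64(20.0), array([0.4434, 0.3665]))]
lever [0.58683746 0.33551634] [-0.11852032  0.99295163] 96.80671350390902
```

```bash
python3 -m inch '.109 .017 .1 0 0 -.119;.109 .017 .2 0 0 -.119;.109 .017 .3 0 0 -.119;.109 .017 .4 0 0 -.119;.109 .017 .5 0 0 -.119;.109 .017 .55 0 0 -.119;.109 .017 .57 0 0 -.119;.109 .017 .57 0 0 -.119;.109 .017 .57 0 0 -.119;.109 .017 .57 0 0 -.119' 
python3 -m inch '0 0 0 0 0 0;0 0 0 0 0 0;0 0 0 0 0 0;0 0 0 0 0 0;0 0 0 0 0 0;0 0 0 0 0 0;0 0 0 0 0 0;0 0 0 0 0 0;0 0 0 0 0 0;0 0 0 0 0 0' 1
```

```text
clock: 21.32
tool_pos: [0.4429, 0.3683, 0.0066]
orientation: [-179.9, 0.1, -68.5]
force: [-0.3, -0.2, -0.1]
opening: 0.0878
gripper_force: 0.0
clock: 22.15
tool_pos: [0.4421, 0.3673, 0.0051]
orientation: [180.0, -0.0, -68.6]
force: [0.1, 0.4, -0.3]
opening: 0.0354
gripper_force: 30.0
```

```bash
python3 -m inch '0 0 -.14 0 0 -.04;0 0 -.28 0 0 -.08;0 0 -.42 0 0 -.12;.5 -.18 -.55 0 0 -.381;.5 -.18 -.55 0 0 -.381;.5 -.18 -.55 0 0 -.381;.5 -.18 -.55 0 0 -.381;.5 -.18 -.55 0 0 -.381;.5 -.18 -.55 0 0 -.381;.5 -.18 -.55 0 0 -.381'
python3 -m inch '0 0 0 0 0 0;0 0 0 0 0 0;0 0 0 0 0 0'
python3 - <<'E'
from h import *
o=get_obs();print(o["tool_pos"],o["orientation"]);save("wrist","w9.png")
seg("wrist","pad_behind",.004,2);lm("wrist","tall_faucet")
snapshot("top");seg("top","pad_behind",.004)
E
```

```text
clock: 22.98
tool_pos: [0.5478, 0.2462, 0.1701]
orientation: [-180.0, 0.0, 0.2]
force: [-0.4, 0.5, -1.5]
opening: 0.0355
gripper_force: 30.0
clock: 23.23
tool_pos: [0.547, 0.2475, 0.17]
orientation: [180.0, 0.0, -0.2]
force: [-0.1, -0.3, -1.2]
opening: 0.0356
gripper_force: 30.0
[0.54704211 0.24754815 0.16998704] [ 1.79988327e+02  1.84484371e-02 -1.72386916e-01]
pad_behind wrist 0.86 px [445.0, 81.0] rectc 0.6565 0.1171 wh 0.069 0.069 ang 34.1 centroid 0.6564 0.1171
tall_faucet wrist [(0.64, [434.0, 167.0], [0.5651, 0.1183])]
pad_behind top 0.88 px [279.0, 155.0] rectc 0.6579 0.1157 wh 0.07 0.066 ang 1.9 centroid 0.6573 0.1148
```

```bash
python3 -m inch '.362 .437 0 0 0 0;.362 .437 0 0 0 0;.362 .437 0 0 0 0;.362 .437 0 0 0 0;.362 .437 .1 0 0 0;.362 .437 .2 0 0 0;.362 .437 .3 0 0 0;.362 .437 .4 0 0 0;.362 .437 .4 0 0 0;.362 .437 .4 0 0 0'
python3 -m inch '0 0 .05 0 0 0;0 0 .1 0 0 0;0 0 .125 0 0 0;0 0 .125 0 0 0;0 0 .125 0 0 0;0 0 .125 0 0 0'
```

```text
clock: 24.32
tool_pos: [0.6549, 0.1159, 0.0489]
orientation: [179.9, 0.2, 0.0]
force: [0.3, 0.3, -0.1]
opening: 0.0356
gripper_force: 30.0
clock: 24.82
tool_pos: [0.657, 0.1169, 0.0145]
orientation: [-180.0, -0.1, 0.0]
force: [0.5, -0.6, -0.7]
opening: 0.0355
gripper_force: 30.0
```

```bash
python3 -m inch '-.003 0 .016 0 0 0;-.003 0 .018 0 0 0;-.003 0 .018 0 0 0;-.003 0 .018 0 0 0;-.003 0 .018 0 0 0'
python3 -m inch '0 0 0 0 0 0;0 0 0 0 0 0;0 0 0 0 0 0;0 0 0 0 0 0;0 0 -.06 0 0 0;0 0 -.2 0 0 0;0 0 -.5 0 0 0;0 0 -.5 0 0 0;0 0 -.5 0 0 0;0 0 -.5 0 0 0' -1
python3 -m inch '-.2 0 0 0 0 0;-.2 0 0 0 0 0;-.2 0 0 0 0 0;-.2 0 0 0 0 0'
python3 - <<'E'
from h import *
o=get_obs();print(o["tool_pos"]);save("wrist","w10.png")
seg("wrist","nut",.02);seg("wrist","pad_behind",.004);lm("wrist","tall_faucet")
E
```

```text
clock: 25.23
tool_pos: [0.6562, 0.117, 0.0091]
orientation: [-179.9, -0.2, 0.0]
force: [-0.7, 0.2, 6.8]
opening: 0.0355
gripper_force: 30.0
clock: 26.07
tool_pos: [0.6572, 0.1171, 0.162]
orientation: [-179.8, -0.4, 0.0]
force: [0.5, -0.9, -0.2]
opening: 0.087
gripper_force: 0.0
clock: 26.4
tool_pos: [0.594, 0.1162, 0.1569]
orientation: [180.0, 0.0, 0.1]
force: [0.2, -0.2, 0.4]
opening: 0.0873
gripper_force: 0.0
[0.59399245 0.11623687 0.15688317]
nut wrist 0.89 px [318.0, 125.0] rectc 0.661 0.1189 wh 0.037 0.04 ang 89.0 centroid 0.6608 0.1191
tall_faucet wrist [(0.84, [320.0, 209.0], [0.5676, 0.1177])]
```

View pics/w10.png

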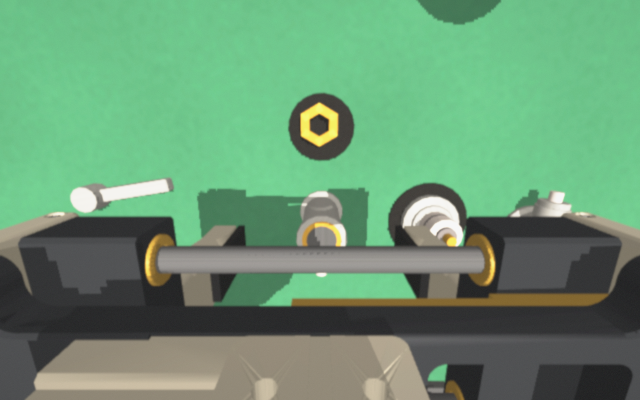

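The nut lies flat on its pad: nut (319,125), pad (321,126), about 2 mm apart. Now the lever.

```bash
python3 - <<'E'
from h import *
im=cv2.imread("pics/w10.png").astype(int)
m=np.zeros((400,640),np.uint8);m[85:165,280:360]=((im[:,:,1]<90)|(im[:,:,2]-im[:,:,0]>60))[85:165,280:360]
c=max(cv2.findContours(m,0,1)[0],key=cv2.contourArea);print(cv2.fitEllipse(c));p=cv2.fitEllipse(c)[0];print(ray("wrist",p,.004))
n=((im[:,:,2]-im[:,:,0]>60)&(im[:,:,2]>190)).astype(np.uint8)*m;c=max(cv2.findContours(n,0,1)[0],key=cv2.contourArea);q=cv2.minEnclosingCircle(c);print(q,ray("wrist",q[0],.02))
E
python3 -m inch '-.047 -.847 -.067 0 0 .462;-.047 -.847 -.067 0 0 .462;-.047 -.847 -.067 0 0 .462;-.047 -.847 -.067 0 0 .462;-.047 -.847 -.067 0 0 .462;-.047 -.847 -.067 0 0 .462;-.047 -.847 -.067 0 0 .462;-.047 -.847 -.067 0 0 .462;-.047 -.847 -.067 0 0 .462;-.047 -.847 -.067 0 0 .462'
python3 -m inch '0 0 0 0 0 .065;0 0 0 0 0 .065;0 0 0 0 0 .065;0 0 0 0 0 .065'
python3 - <<'E'
from h import *
o=get_obs();print(o["tool_pos"],o["orientation"]);save("wrist","w11.png");lm("wrist","lever")
for d in cut_out("wrist","lever")[:1]:
    print(d["p"],d["rect"])
    q=np.argwhere(d["pixels"])[:,::-1];pw=np.array([ray("wrist",p,.012)[:2] for p in q]);mu=pw.mean(0);u,s,v=np.linalg.svd(pw-mu,full_matrices=False);w=v[0]*np.sign(v[0,1]);s=(pw-mu)@w;print("lever",mu,w,np.degrees(np.arctan2(w[1],w[0])),"ends",s.min(),s.max())
    h=(pw-mu)@np.array([-w[1],w[0]])
    for a in np.arange(-.05,.06,.01):
        k=abs(s-a)<.004
        if k.any(): print(round(a,2),h[k].min().round(4),h[k].max().round(4))
E
```

```text
((320.9230041503906, 126.41714477539062), (62.957763671875, 64.91326141357422), 6.371396541595459)
[0.65942694 0.11630811 0.004     ]
((319.0, 124.0), 21.095121383666992) [0.66198218 0.11828861 0.02      ]
clock: 27.43
tool_pos: [0.5811, 0.3711, 0.1763]
orientation: [179.9, -0.0, -71.7]
force: [-0.6, -0.3, -0.4]
opening: 0.0878
gripper_force: 0.0
clock: 27.77
tool_pos: [0.5812, 0.3704, 0.1767]
orientation: [180.0, -0.0, -82.9]
force: [0.3, -0.5, 0.7]
opening: 0.0873
gripper_force: 0.0
[0.5811733  0.37044013 0.17672377] [ 1.79967730e+02 -2.92457533e-02 -8.28935577e+01]
lever wrist [(0.89, [319.0, 143.0], [0.5878, 0.3279])]
0.6 [308.4, 97.5, 23.1, 97.7]
lever [0.58782956 0.33577302] [-0.16219778  0.98675827] 99.33448643200079 ends -0.05423512692386046 0.04700747794675554
-0.05 -0.0068 0.0063
-0.04 -0.0069 0.007
-0.03 -0.0066 0.0067
-0.02 -0.0069 0.0064
-0.01 -0.0064 0.0069
0.0 -0.0069 0.0067
0.01 -0.0062 0.0064
0.02 -0.0101 0.0104
0.03 -0.014 0.0136
0.04 -0.0132 0.0133
0.05 -0.002 0.005
```

View pics/w11.png

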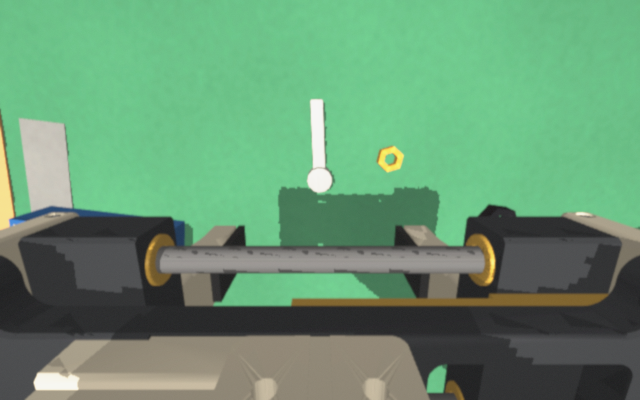

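The wrist view shows the lever from (317,100) to its hub at (320,180), with the small nut at (391,159) close by. I descend with the fingers only part open so they clear that nut.

```bash
python3 -m inch '.099 -.007 .1 0 0 -.012;.099 -.007 .2 0 0 -.012;.099 -.007 .3 0 0 -.012;.099 -.007 .35 0 0 -.012;.099 -.007 .4 0 0 -.012;.099 -.007 .4 0 0 -.012;.099 -.007 .4 0 0 -.012' -.1
python3 -m inch '0 0 .1 0 0 0;0 0 .15 0 0 0;0 0 .175 0 0 0;0 0 .175 0 0 0;0 0 .175 0 0 0;0 0 .175 0 0 0'
```

```text
clock: 28.5
tool_pos: [0.5864, 0.3409, 0.0568]
orientation: [179.9, -0.1, -80.8]
force: [-0.8, 0.5, 0.8]
opening: 0.0498
gripper_force: 0.0
clock: 29.0
tool_pos: [0.5875, 0.342, 0.0067]
orientation: [-179.9, 0.1, -80.8]
force: [-0.8, 0.0, -0.3]
opening: 0.0482
gripper_force: 0.0
```

```bash
python3 -m inch '0 0 .004 0 0 0;0 0 .004 0 0 0;0 0 .004 0 0 0;0 0 .004 0 0 0;0 0 .004 0 0 0;0 0 .004 0 0 0;0 0 .004 0 0 0;0 0 .004 0 0 0' 1
python3 -m inch '0 0 -.06 0 0 0;0 0 -.2 0 0 0;0 0 -.34 0 0 0;0 0 -.48 0 0 0;.15 .05 -.55 0 0 .03;.3 .12 -.55 0 0 .05;.45 .2 -.55 0 0 .08;.6 .28 -.55 0 0 .0956;.7 .353 -.55 0 0 .0956;.7 .353 -.55 0 0 .0956'
python3 -m inch '0 0 0 0 0 0;0 0 0 0 0 0'
```

```text
clock: 29.67
tool_pos: [0.5865, 0.3412, 0.0038]
orientation: [180.0, -0.0, -80.9]
force: [-1.0, 0.0, 1.1]
opening: 0.0134
gripper_force: 30.0
clock: 30.5
tool_pos: [0.5131, 0.1143, 0.1683]
orientation: [179.9, -0.0, -98.2]
force: [-0.6, 0.6, -2.1]
opening: 0.0135
gripper_force: 30.0
clock: 30.67
tool_pos: [0.5145, 0.1155, 0.169]
orientation: [-180.0, 0.0, -98.2]
force: [0.4, 0.5, -1.1]
opening: 0.0135
gripper_force: 30.0
```

```bash
python3 -m inch '.608 .12 0 0 0 0;.608 .12 0 0 0 0;.608 .12 0 0 0 0;.608 .12 0 0 0 0;.608 .12 0 0 0 0;.608 .12 0 0 0 0;.608 .12 0 0 0 0;.608 .12 0 0 0 0'
python3 - <<'E'
from h import *
o=get_obs();print(o["tool_pos"],o["orientation"]);im=save("wrist","w12.png")
seg("wrist","pad_front",.004)
z=o["tool_pos"][2]
for d in cut_out("wrist","lever")[:2]:
    print(d["p"],d["rect"])
    q=np.argwhere(d["pixels"])[:,::-1];pw=np.array([ray("wrist",p,z+.01)[:2] for p in q]);mu=pw.mean(0);u,s,v=np.linalg.svd(pw-mu,full_matrices=False);w=v[0];print("lever",mu,w,np.degrees(np.arctan2(w[1],w[0])))
E
```

```text
clock: 31.33
tool_pos: [0.4548, -0.0578, 0.1687]
orientation: [-180.0, 0.0, -98.1]
force: [0.5, 0.5, -3.3]
opening: 0.0139
gripper_force: 30.0
[ 0.45476121 -0.0578283   0.16870085] [-1.79979955e+02  9.74466654e-03 -9.80773414e+01]
pad_front wrist 0.8 px [321.0, 125.0] rectc 0.4451 -0.1213 wh 0.129 0.051 ang 82.1 centroid 0.4423 -0.1359
0.63 [306.4, 129.9, 24.5, 169.8]Traceback (most recent call last):
  File "<stdin>", line 7, in <module>
  File "h.py", line 4, in ray
    c=camera_params(cam);K=np.array(c["mtx"],float);R=cv2.Rodrigues(np.array(c["rvec"],float))[0];t=np.array(c["tvec"],float).ravel()
ValueError: time passes only in moves, steps and waits
```

View pics/w12.png

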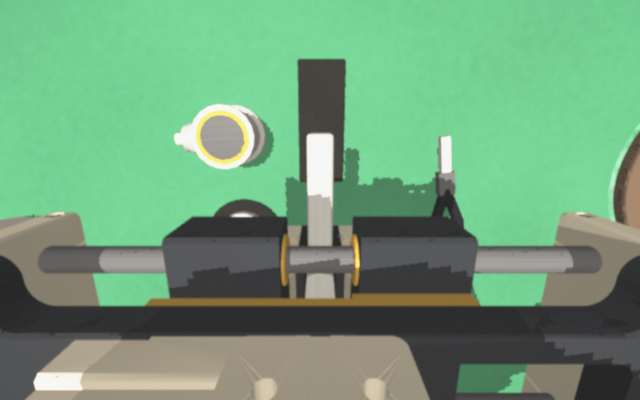

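The lever at (320,200) is parallel with the oblong pad, which spans columns 298–345. I lower it onto the pad centre.

```bash
python3 -m inch '.1 .002 .05 0 0 0;.183 .002 .15 0 0 0;.183 .002 .25 0 0 0;.183 .002 .35 0 0 0;.183 .002 .42 0 0 0;.183 .002 .48 0 0 0;.183 .002 .515 0 0 0;.183 .002 .515 0 0 0;.183 .002 .515 0 0 0;.183 .002 .515 0 0 0'
```

```text
clock: 32.32
tool_pos: [0.4466, -0.1122, 0.0148]
orientation: [-180.0, 0.0, -98.0]
force: [0.0, 0.1, -1.3]
opening: 0.0135
gripper_force: 30.0
```

```bash
python3 -m inch '0 0 .015 0 0 0;0 0 .022 0 0 0;0 0 .022 0 0 0;0 0 .022 0 0 0'
python3 -m inch '0 0 0 0 0 0;0 0 0 0 0 0;0 0 0 0 0 0;0 0 0 0 0 0;0 0 -.06 0 0 0;0 0 -.2 0 0 0;0 0 -.5 0 0 0;0 0 -.5 0 0 0;0 0 -.5 0 0 0;0 0 -.5 0 0 0' -.1
python3 -m inch '-.2 0 -.1 0 0 0;-.4 0 -.2 0 0 0;-.5 0 -.4 0 0 0;-.5 0 -.4 0 0 0;-.5 0 -.4 0 0 0;-.5 0 -.4 0 0 0;-.5 0 -.4 0 0 0'
python3 - <<'E'
from h import *
o=get_obs();print(o["tool_pos"]);save("wrist","w13.png");seg("wrist","pad_front",.004);seg("wrist","lever",.018)
im=snapshot("top");cv2.imwrite("pics/t13.png",cv2.resize(im[130:290,230:420,::-1],None,fx=3.5,fy=3.5,interpolation=cv2.INTER_CUBIC))
for t in("tall_faucet","squat_faucet"): lm("top",t)
E
```

```text
clock: 32.65
tool_pos: [0.4458, -0.1127, 0.0078]
orientation: [-180.0, 0.0, -98.1]
force: [0.0, -0.1, -2.4]
opening: 0.0135
gripper_force: 30.0
clock: 33.48
tool_pos: [0.4479, -0.1125, 0.1615]
orientation: [-179.6, 0.1, -98.1]
force: [1.0, -1.3, -0.7]
opening: 0.0481
gripper_force: 0.0
clock: 34.07
tool_pos: [0.467, 0.037, 0.2779]
orientation: [-180.0, 0.1, -98.0]
force: [-1.1, -0.4, -0.7]
opening: 0.0478
gripper_force: 0.0
[0.46702934 0.03703613 0.27785549]
pad_front wrist 0.6 px [320.0, 49.0] rectc 0.4429 -0.1213 wh 0.126 0.05 ang 81.6 centroid 0.4427 -0.122
lever wrist 0.9 px [320.0, 47.0] rectc 0.4426 -0.1232 wh 0.097 0.027 ang 81.9 centroid 0.4434 -0.1178
tall_faucet top [(0.64, [277.0, 188.0], [0.5648, 0.1177])]
squat_faucet top [(0.87, [365.0, 198.0], [0.5417, -0.1188])]
```

View pics/w13.png

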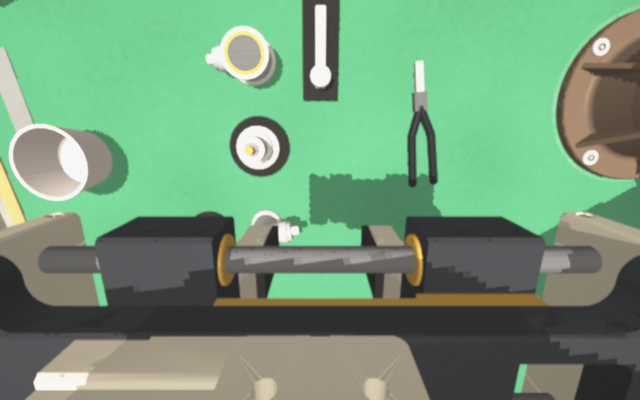

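View pics/t13.png

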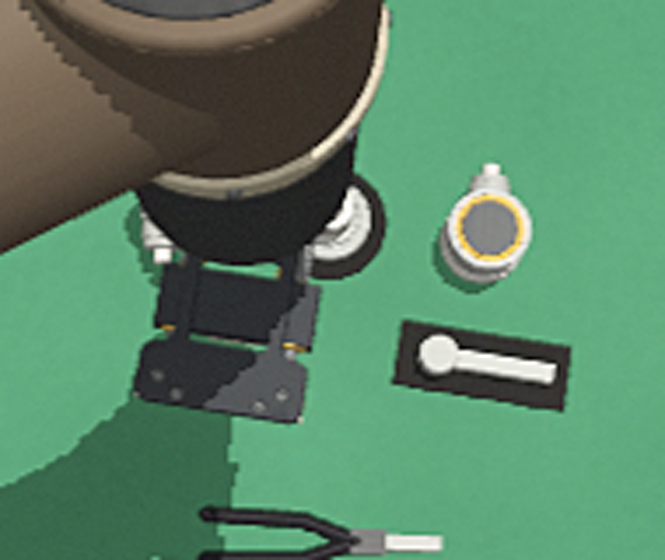

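The lever (320,45) lies lengthwise in the middle of its pad. The cartridge (256,150) is upright on the flange, and the faucets have not moved. I hand in.

```bash
python3 -m inch '0 0 0 0 0 0;0 0 0 0 0 0;0 0 0 0 0 0;0 0 0 0 0 0'; python3 -c "from plant import close_job;print(close_job())"
```

```text
clock: 34.7
tool_pos: [0.4667, 0.0356, 0.2775]
orientation: [180.0, -0.0, -98.1]
force: [-0.5, 0.3, 0.5]
opening: 0.0482
gripper_force: 0.0
the job is handed in; nothing more can be done
None
```

The job is handed in at 34.7 s with all four parts placed and released in the order asked, the nut about 3 mm off its pad's centre and the others within about 2 mm by the camera, and the faucet bodies showed no shift.

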